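Preset the step attenuator to its third click

TASK

Preset the step attenuator before it goes in front of the analyser: with light fingertip pushes, not nipping the lever between the fingers, run its slide lever back to the full-attenuation stop (the end of the slot with the longest scale marks), then push it the other way, counting the clicks, and leave it seated in the third detent from that stop. Do not run past the third click, which would let too much signal into the analyser, and leave everything else on the bench where it is.

Things in the scene. Friction and masses are not known exactly. Their poses are not given: they have to be found in the camera images.
- attenuator: Step attenuator screwed to the bench: grey case, aluminium top panel, 90 (its x) by 200 (its y) by 55 mm high (z up), a coaxial socket 18 mm out of each short end, 28 mm up, low ears at the long sides. Origin: centre of the underside. The slot runs along its y, mid-panel. It stands left or right (the amplifier takes the other place), turned up to 0.45 rad.
- stop_mark (a point): Point on the attenuator's top panel, mid-slot, under the cap's centre when the lever is at the full-attenuation stop (45 mm to -y of the case's centre). On the -x side of the slot are seven scale marks, one per detent, 15 mm apart: 19 mm long here and ever shorter towards +y. The point's axes are the attenuator's.
- lever_cap (a point): Centre of the lever's black cap: an upright block 26 mm across the slot (attenuator x), 14 mm along it (y) and 28 mm high on a thin stem. Its underside is 12 mm, its top 40 mm above the top panel (67 and 95 mm above the bench). Nothing else stands up from the panel.
- lever (a joint): Slide lever, m along the slot towards attenuator +y: 0 at the full-attenuation stop (hard), 0.090 at the other. Ball detents every 0.015 from 0; leaving one takes 6 to 8 N, falling to nothing at the crest 7.5 mm on, then the lever snaps into the next by itself. Third detent from the stop (not counting the stop): 0.045. Starts at 0.010 to 0.035, mostly seated at the first or second detent.
- amplifier: Bench amplifier, fixed, not used: plain grey case about 130 by 180 by 62 mm with vent slots on top, and a knob and two sockets on its front (-x) face. Origin: centre of the underside.
- barrel: Loose coaxial adapter standing upright, 24 mm across, 44 mm high; origin at its foot. Leave alone.
- module: Loose flat aluminium module, 44 by 60 by 18 mm, a small connector at either end; origin at the centre of its underside. Leave alone.
- loop_probe: Loose black loop probe lying flat, 190 mm long, 14 mm high, with a 54 mm ring at its +x end; origin on the bench under the front end of its handle. Leave alone.
- power_sensor: Loose off-white power sensor, a block 110 by 38 by 30 mm with a round connector at its +x end; origin at the centre of its underside. Leave alone.
- horn: Loose small brass horn antenna standing on its square mouth (85 mm wide), 111 mm high; origin at the centre of the mouth. Leave alone.
- wrench: Loose flat steel wrench, 140 mm long, lying along its x. Leave alone.
- tray: Loose dark tray of connectors, 90 by 140 by 28 mm; origin at the centre of its underside. Leave alone.
Things that resemble listed ones, but are neither listed nor needed, are in the scene too. What is shaped like the attenuator but purple or turquoise is not meant.

How it is judged:
By the outcome, as a careful person would: the job done as asked, in the order asked, and still so for the second after the job is handed in, with the robot touching nothing.
It also fails if it takes over 61 s, if anything falls off the work surface, if the arm or the gripper's body presses on something with over 40 N, if the wrist force passes 120 N, or if a joint passes its speed limit or range.

ROBOT

A 6-joint arm with a two-finger parallel gripper is mounted at the origin on the work surface. World frame = base frame: x ahead of the robot, y to its left, z up, the work surface at z = 0. Lengths are in m, angles in rad, forces in N, time in s.
With the tool pointing down it reaches from about 0.35 to 0.775 m from the base axis. Payload 5.5 kg.
Tool frame: the origin (TCP) lies at the very end of the fingers, on their centre line; the grasp point (between the pads) lies 19 mm behind it; z points along the fingers, y is the direction in which the jaws open and shut (so a half turn about z gives the same grasp; the last joint's range is limited). The gripper opens to 85 mm and grips with 20 to 120 N. Pads are 22 mm wide; open, the fingers measure 114 mm over their backs; the gripper's body (76 mm by 85 mm) begins 54 mm behind the grasp point. The pads swing forward as they close: fully open they stand 13 mm farther back than shut.
Start: joints at [-1.316, 0.313, 0.046, 1.304, 0, 1.431], TCP at [0.221, -0.531, 0.231] pointing down, gripper open.
Joint ranges: [-2.76, 2.76], [-0.86, 1.69], [-1.03, 1.26], [-2.2, 2.34], [-1.47, 1.5], [-3.14, 3.14]. Speed limits (rad/s): [2.57, 2.57, 3.14, 3.14, 3.14, 3.14].

INTERFACE

Orientations are given as a unit quaternion [w, x, y, z].
In Python, from station import * gives the robot as it stands. The module is installed in compiled form; this text tells all that it offers.
- The arm moves only by the shell command python3 -m pendant 'ROWS' [OPENING]. ROWS is JSON, a list of rows, each an object of numbers: "dx", "dy", "dz": the shift along the tool's x, y, z in cm; "ax", "ay", "az": the turn, a rotation vector about the tool's x, y, z in degrees. In form: [{"dx": .., "dy": .., "dz": .., "ax": .., "ay": .., "az": ..}, ...]. A call has exactly 8 rows; each row shifts and turns the commanded pose from where the row before left it, along the tool's axes as they then stand; what a row does not reach is not made up. A row lasts 1/10 s, in which the tool goes at most 50 mm and 8.59 degrees, less where a joint would pass 70% of its speed; a pose out of reach is approached as far as the arm can. A call is refused whole if a number of a shift passes 5 or a number of a turn 8.59, either way. A call with a gripper value outside its range is refused whole. OPENING is the opening, from 0 (shut) to 1 (fully open), set as the call begins (- or left out, the last holds). The fingers move at their own pace and stop on an object; the grip force is fixed at half the most. Time passes only in rows, so rows that do not move let the fingers close, or fill a call up. It gives the time, the measured TCP pose, the force and the opening at its end, in the units of the state.
- observe(): the state, without advancing time (a new reading comes with each control period).
- camera(name): name is "side" or "top"; returns the picture (480x640x3 uint8, red, green, blue); there is no depth.
- camera_info(name): a dict with "camera_matrix" (3x3 intrinsics, pixels), "R" (3x3) and "t" (3): a world point X has camera coordinates R X + t. Camera axes: x right, y down, z forward; pixel columns grow to the right and rows downward; lengths in m; the calibration is good to about 2 mm. A picture is of the moment at which its call begins. camera_info takes no time and is no camera call.
- finish_job(): hands the job in, once; it reports no verdict.
Trained networks look in the newest picture that a camera, given by its name, has taken for a name from the list of things; names that differ only in an ending like _2 or _b are one class to them, and where a whole thing is asked for, a point or a joint stands for the part that bears it (a point fixed in the world has none). Each returns a list of dicts, best first, with "confidence" (0 to 1); they miss things now and then, are a little off and sometimes report something else, mostly with a low value. They report only what shows in the picture. A call takes as long as a camera call. They do not tell look-alikes from the thing itself.
- outline_of(camera, thing): "pixels" (480x640 bool, what is visible of it) and "pixel" ([column, row] in pixels, amid what is visible of it).
- spot_point(camera, thing): "pixel" ([column, row] in pixels: a listed point, or the origin of a listed thing).
The state is a dict: "time_s": time; "joint_positions": joint angles; "joint_vel": joint speeds; "effort": joint torques, N m; "ee_pos": TCP position; "eef_rot": TCP orientation; "contact_force": force on the tool from outside, world axes, zero at the start; "ft_torque": the same for the moment, N m; "opening": opening from 0.0 (shut) to 1.0 (fully open).
Only numpy, scipy, OpenCV 4.12 (cv2) and the standard library are available. Lean on these libraries where they do the work, as an engineer would, in place of code of your own. Each camera call takes 0.05 s, during which the arm holds its last target.

## Working session

There is one attempt and no reset: what is moved stays moved. The work goes in short steps, Python scripts to look and compute and a shell command to move; the robot and the scene stay as the last step left them, time stands still between calls to the robot, and variables do not carry over. Pictures are saved under pics/ and viewed, and the job is handed in when it is done.

```bash
mkdir -p pics; ls; python3 - <<'E'
from station import *
import cv2
s=observe();print({k:s[k] for k in ('time_s','ee_pos','eef_rot','opening','contact_force')})
for c in ('side','top'):
    im=camera(c);cv2.imwrite(f'pics/{c}0.png',im[:,:,::-1])
    i=camera_info(c);print(c,i['camera_matrix'],i['R'],i['t'])
    for n in ('stop_mark','lever_cap','attenuator'):
        print(n,[(r['pixel'],round(r['confidence'],2)) for r in spot_point(c,n)])
print(observe()['time_s'])
E
```

```text
pics
{'time_s': 0.0, 'ee_pos': array([ 0.22102303, -0.53026175,  0.23041606]), 'eef_rot': array([-9.16542531e-04,  9.80583023e-01,  1.96102251e-01, -4.25400553e-05]), 'opening': 1.0003600969574222, 'contact_force': array([ 0.76683294, -0.62262933, -0.23504893])}
side [[540.52343948   0.         315.37055029]
 [  0.         540.52343948 246.62174055]
 [  0.           0.           1.        ]] [[ 0.99982537 -0.01824775 -0.00403069]
 [-0.01563114 -0.6984048  -0.71553226]
 [ 0.0102418   0.71547031 -0.69856807]] [-0.55208083  0.13769133  0.98652652]
stop_mark [([308.0, 232.7], 0.94), ([349.4, 155.6], 0.77)]
lever_cap [([314.0, 222.3], 0.67), ([202.3, 187.2], 0.59), ([348.5, 147.4], 0.54)]
attenuator [([339.4, 167.9], 0.92), ([204.1, 200.6], 0.81), ([307.9, 241.8], 0.7)]
top [[594.49187825   0.         324.77400186]
 [  0.         594.49187825 244.82237484]
 [  0.           0.           1.        ]] [[-0.00766313 -0.99996409  0.00361744]
 [-0.99570806  0.00729676 -0.09226173]
 [ 0.09223202 -0.00430892 -0.99572822]] [0.10945891 0.56870102 1.30112374]
stop_mark [([300.6, 250.8], 0.92), ([238.3, 360.6], 0.84), ([176.6, 217.3], 0.67)]
lever_cap [([237.5, 362.6], 0.69), ([293.9, 251.5], 0.43)]
attenuator [([285.7, 259.5], 0.9), ([221.0, 366.9], 0.63), ([163.1, 229.1], 0.55)]
0.4
```

View pics/side0.png

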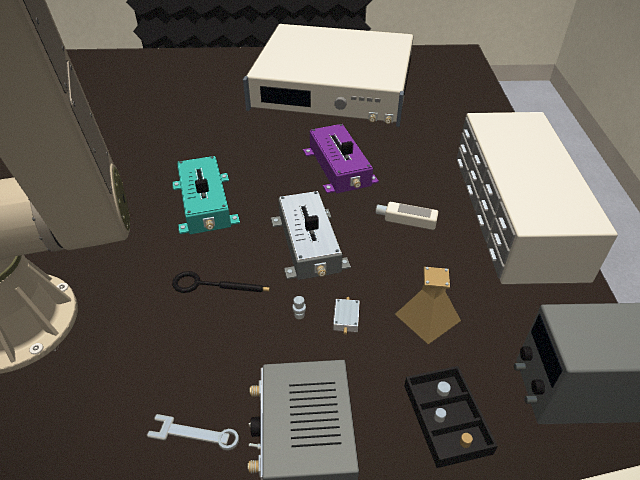

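View pics/top0.png

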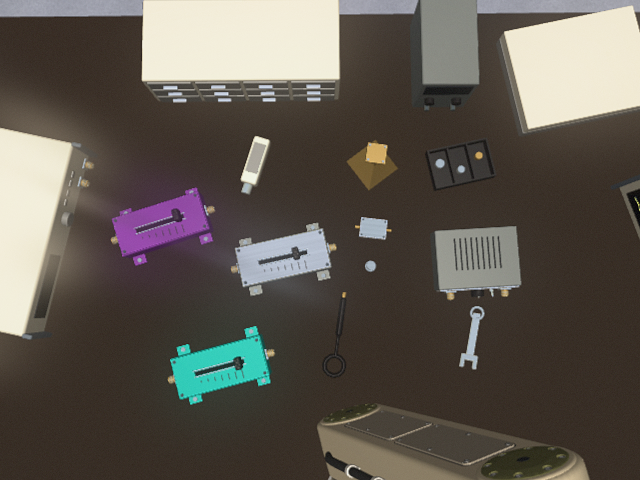

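Three look-alikes in the top view: purple (162,228), turquoise (221,367) and grey/aluminium (283,260). Only the grey one fits the description. I'll confirm it in a crop.

```bash
cat > h.py <<'E'
import numpy as np, cv2
from station import *
def ray(c,px,z):
    i=camera_info(c);K=np.array(i['camera_matrix']);R=np.array(i['R']);t=np.array(i['t'])
    C=-R.T@t; d=R.T@np.linalg.inv(K)@np.array([px[0],px[1],1.])
    return C+d*(z-C[2])/d[2]
def proj(c,X):
    i=camera_info(c);p=np.array(i['camera_matrix'])@(np.array(i['R'])@np.array(X)+np.array(i['t']));return p[:2]/p[2]
E
python3 - <<'E'
from h import *
t=cv2.imread('pics/top0.png')[215:305,220:345];s=cv2.imread('pics/side0.png')[180:285,265:360]
t=cv2.resize(t,None,fx=4,fy=4,interpolation=2);s=cv2.resize(s,None,fx=3.2,fy=3.2,interpolation=2)
o=np.zeros((max(len(t),len(s)),800+5,3),np.uint8)[:,:800]
o[:len(t),:t.shape[1]]=t
w=min(s.shape[1],800-t.shape[1]);o[:len(s),t.shape[1]:t.shape[1]+w]=s[:,:w]
cv2.imwrite('pics/crop.png',o)
for c,sm,lc in (('top',(300.6,250.8),(293.9,251.5)),('side',(308,232.7),(314,222.3))):
    print(c,ray(c,sm,.055),ray(c,lc,.081))
for c in('top','side'):
    for r in outline_of(c,'attenuator'):
        m=r['pixels'].astype(np.uint8);print(c,r['pixel'],m.sum(),cv2.minAreaRect(cv2.findNonZero(m)),r['confidence'])
E
```

```text
top [0.55411966 0.1581488  0.055     ] [0.55057138 0.17152097 0.081     ]
side [0.54082233 0.16830785 0.055     ] [0.55292363 0.16990037 0.081     ]
top [164.3, 225.5] 4591 ((163.08837890625, 226.29190063476562), (57.27494430541992, 108.15448760986328), 71.82198333740234) 0.97
top [283.8, 257.9] 4426 ((283.3097229003906, 258.65557861328125), (57.39174270629883, 107.9272689819336), 77.3004150390625) 0.56
top [219.0, 368.5] 4537 ((220.8862762451172, 365.0578308105469), (59.65916442871094, 108.44354248046875), 75.57923126220703) 0.56
side [306.3, 235.9] 4401 ((307.6029357910156, 234.64923095703125), (88.51930236816406, 64.56962585449219), 74.84593200683594) 0.89
side [200.7, 197.2] 3284 ((203.6575927734375, 194.23480224609375), (73.1891098022461, 60.62885665893555), 80.90972137451172) 0.79
side [340.1, 160.1] 3011 ((337.82110595703125, 159.09634399414062), (77.48145294189453, 52.0155143737793), 61.69924545288086) 0.66
```

View pics/crop.png

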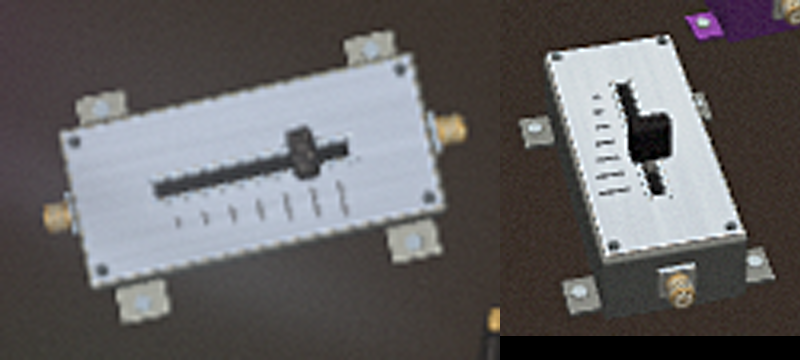

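The crop confirms it: aluminium panel, grey case. The longest marks are at the right end in the top view (crop 343,195), and the cap sits near the first or second detent. Next, its pose from the panel corners.

```bash
python3 - <<'E'
from h import *
P=[(65,130),(410,55),(443,210),(97,287)]
W=np.array([ray('top',((u+.5)/4-.5+220,(v+.5)/4-.5+215),.055) for u,v in P]);print(W)
# subpixel from side: corners crop
S=[(547,57),(668,38),(745,235),(605,263)]
W2=np.array([ray('side',((u-500+.5)/3.2-.5+265,(v+.5)/3.2-.5+180),.055) for u,v in S]);print(W2)
# model corners: top TL = (+x,+y), TR=(+x,-y), BR=(-x,-y), BL=(-x,+y)
M=np.array([(.045,.1),(.045,-.1),(-.045,-.1),(-.045,.1)])
def fit(M,W):
    mc,wc=M.mean(0),W.mean(0);A=(M-mc);B=(W-wc)
    th=np.arctan2((A[:,0]*B[:,1]-A[:,1]*B[:,0]).sum(),(A*B).sum());R=np.array([[np.cos(th),-np.sin(th)],[np.sin(th),np.cos(th)]])
    return th,wc-R@mc,R,np.abs(A@R.T-B).max()
M2=np.array([(-.045,.1),(.045,.1),(.045,-.1),(-.045,-.1)])
for c,m,w in(('top',M,W[:,:2]),('side',M2,W2[:,:2])):
    th,o,R,e=fit(m,w);print(c,th,o,'err',e,'stop',o+R@[0,-.045],'det',[ (o+R@[0,-.045+.015*k]).round(4) for k in range(4)])
    for q in(('top',(293.9,251.5)),('side',(314,222.3))):
        print('  cap local y from stop',R.T@(ray(q[0],q[1],.081)[:2]-o)+[0,.045])
    # detents pixel top 
    print([proj('top',np.r_[o+R@[0,-.045+.015*k],.055]).round(1) for k in range(7)])
    # the cap top centre at crop (302,140)ish
    print('captop',R.T@(ray('top',(302/4+220,143/4+215),.095)[:2]-o)+[0,.045])
E
```

```text
[[0.56320414 0.29930538 0.055     ]
 [0.60303122 0.1108401  0.055     ]
 [0.51799719 0.09350286 0.055     ]
 [0.47762035 0.28144313 0.055     ]]
[[0.48061536 0.28024147 0.055     ]
 [0.56170657 0.29860858 0.055     ]
 [0.60379172 0.10958409 0.055     ]
 [0.52033588 0.08816791 0.055     ]]
top 0.20884101542273265 [0.54046323 0.19627287] err 0.0043868602205537205 stop [0.54979291 0.15225063] det [array([0.5498, 0.1523]), array([0.5467, 0.1669]), array([0.5436, 0.1816]), array([0.5405, 0.1963])]
  cap local y from stop [0.00475681 0.01869023]
  cap local y from stop [0.00672195 0.01661716]
[array([303.3, 252.8]), array([296.6, 254.2]), array([289.9, 255.7]), array([283.1, 257.2]), array([276.4, 258.6]), array([269.6, 260.1]), array([262.9, 261.6])]
captop [0.0043286  0.01463507]
side 0.21566244901872578 [0.54161238 0.19415051] err 0.004360007172231992 stop [0.55124214 0.15019295] det [array([0.5512, 0.1502]), array([0.548 , 0.1648]), array([0.5448, 0.1795]), array([0.5416, 0.1942])]
  cap local y from stop [0.00390886 0.02097749]
  cap local y from stop [0.00585982 0.01889107]
[array([304.3, 252.1]), array([297.5, 253.6]), array([290.8, 255.1]), array([284.1, 256.6]), array([277.4, 258.2]), array([270.6, 259.7]), array([263.9, 261.2])]
captop [0.00345301 0.01692535]
```

```bash
python3 -m pendant '[{"dx":4.8,"dy":-0.2,"az":-4.4},{"dx":4.8,"dy":-0.2,"az":-4.4},{"dx":4.8,"dy":-0.2,"az":-4.4},{"dx":4.8,"dy":-0.2,"az":-4.4},{"dx":4.8,"dy":-0.2,"az":-4.4},{"dx":4.8,"dy":-0.2,"az":-4.4},{"dx":4.8,"dy":-0.3,"az":-4.4},{"dx":4.8,"dy":-0.4,"az":-4.4}]' 0
```

```text
$[0]: bad value
```

```bash
cat >> h.py <<'E'
from scipy.spatial.transform import Rotation as Ro
def tool():
    s=observe();q=s['eef_rot'];R=Ro.from_quat([q[1],q[2],q[3],q[0]]).as_matrix();return s,R
def to(goal,yaw):
    """shift in cm in tool axes, az deg left"""
    s,R=tool();d=R.T@(np.array(goal)-s['ee_pos'])*100
    y=np.degrees(np.arctan2(R[1,0],R[0,0]))
    print('t',round(s['time_s'],2),'pos',s['ee_pos'].round(4),'yaw',y.round(2),'tilt z',R[:,2].round(3),'shift cm',d.round(2),'az',round(-(yaw-y),2),'F tool',(R.T@s['contact_force']).round(1),'op',round(s['opening'],2))
E
python3 -c "
from h import *
to([.543,.195,.23],102.2)"
```

```text
t 0.5 pos [ 0.2212 -0.5308  0.2313] yaw 22.62 tilt z [ 0. -0. -1.] shift cm [ 57.62 -54.62   0.13] az -79.58 F tool [ 0.5 -0.7 -0. ] op 1.0
```

```bash
python3 -m pendant '[{"dx":4.8,"dy":-0.2,"dz":0,"ax":0,"ay":0,"az":-4.4},{"dx":4.8,"dy":-0.2,"dz":0,"ax":0,"ay":0,"az":-4.4},{"dx":4.8,"dy":-0.2,"dz":0,"ax":0,"ay":0,"az":-4.4},{"dx":4.8,"dy":-0.2,"dz":0,"ax":0,"ay":0,"az":-4.4},{"dx":4.8,"dy":-0.3,"dz":0,"ax":0,"ay":0,"az":-4.4},{"dx":4.8,"dy":-0.3,"dz":0,"ax":0,"ay":0,"az":-4.4},{"dx":4.8,"dy":-0.4,"dz":0,"ax":0,"ay":0,"az":-4.4},{"dx":4.8,"dy":-0.4,"dz":0,"ax":0,"ay":0,"az":-4.4}]' 0; python3 -c "
from h import *
to([.543,.195,.23],102.2)"
```

```text
time_s: 1.3
ee_pos: [0.5062, -0.2801, 0.2312]
eef_rot: [0.0, 0.875, 0.485, 0.0]
contact_force: [1.6, -0.5, -0.6]
opening: 0.0
t 1.3 pos [ 0.5062 -0.2801  0.2312] yaw 58.0 tilt z [ 0. -0. -1.] shift cm [ 42.24 -22.05   0.11] az -44.2 F tool [0.4 1.6 0.6] op 0.0
```

```bash
python3 -m pendant '[{"dx":4.25,"dy":-2.2,"dz":0,"ax":0,"ay":0,"az":-5.5},{"dx":4.4,"dy":-1.8,"dz":0,"ax":0,"ay":0,"az":-5.5},{"dx":4.6,"dy":-1.4,"dz":0,"ax":0,"ay":0,"az":-5.5},{"dx":4.7,"dy":-0.9,"dz":0,"ax":0,"ay":0,"az":-5.5},{"dx":4.8,"dy":-0.5,"dz":0,"ax":0,"ay":0,"az":-5.5},{"dx":4.8,"dy":0,"dz":0,"ax":0,"ay":0,"az":-5.5},{"dx":4.8,"dy":0.5,"dz":0,"ax":0,"ay":0,"az":-5.5},{"dx":4.7,"dy":0.9,"dz":0,"ax":0,"ay":0,"az":-5.5}]'; python3 -c "
from h import *
to([.543,.195,.23],102.2)"
```

```text
time_s: 2.1
ee_pos: [0.5356, 0.1029, 0.2316]
eef_rot: [0.0, 0.629, 0.777, 0.0]
contact_force: [0.6, -0.5, 0.1]
opening: -0.001
t 2.1 pos [0.5356 0.1029 0.2316] yaw 102.05 tilt z [ 0.001 -0.    -1.   ] shift cm [8.85 2.64 0.16] az -0.15 F tool [-0.6  0.5 -0.1] op -0.0
```

```bash
python3 -m pendant '[{"dx":3.5,"dy":1,"dz":0,"ax":0,"ay":0,"az":-0.15},{"dx":3.5,"dy":1,"dz":0,"ax":0,"ay":0,"az":0},{"dx":2.5,"dy":0.6,"dz":2,"ax":0,"ay":0,"az":0},{"dx":0,"dy":0,"dz":4,"ax":0,"ay":0,"az":0},{"dx":0,"dy":0,"dz":4,"ax":0,"ay":0,"az":0},{"dx":0,"dy":0,"dz":2,"ax":0,"ay":0,"az":0},{"dx":0,"dy":0,"dz":0,"ax":0,"ay":0,"az":0},{"dx":0,"dy":0,"dz":0,"ax":0,"ay":0,"az":0}]'; python3 - <<'E'
from h import *
to([.543,.195,.075],102.2)
o=[]
for c,(u,v) in(('side',(310,215)),('top',(285,255))):
    im=camera(c)[:,:,::-1];cr=im[v-60:v+60,u-60:u+60];o.append(cv2.resize(cr,None,fx=3.3,fy=3.3,interpolation=2))
    for n in('lever_cap','stop_mark'):
        print(c,n,[(r['pixel'],round(r['confidence'],2),ray(c,r['pixel'],.081 if n[0]=='l' else .055).round(4)[:2]) for r in spot_point(c,n)])
    print(proj(c,observe()['ee_pos']))
cv2.imwrite('pics/a1.png',np.hstack(o))
E
```

```text
time_s: 2.9
ee_pos: [0.5417, 0.1992, 0.1117]
eef_rot: [0.0, 0.63, 0.777, -0.0]
contact_force: [0.1, -0.0, 0.3]
opening: 0.003
t 2.9 pos [0.5417 0.1992 0.1117] yaw 101.97 tilt z [-0. -0. -1.] shift cm [-0.44  0.04  3.67] az -0.23 F tool [-0.   0.1 -0.3] op 0.0
side lever_cap [([312.1, 221.9], 0.7, array([0.5492, 0.1712])), ([346.8, 148.3], 0.51, array([0.6323, 0.4227])), ([199.4, 185.6], 0.49, array([0.3128, 0.2917]))]
side stop_mark [([348.5, 154.9], 0.94, array([0.6379, 0.4339])), ([308.7, 232.6], 0.93, array([0.5422, 0.1686])), ([204.3, 194.1], 0.67, array([0.3188, 0.2954]))]
[308.59979291 199.95100701]
top lever_cap [([178.4, 214.0], 0.61, array([0.6332, 0.4193]))]
top stop_mark [([179.6, 217.6], 0.88, array([0.6291, 0.4229])), ([301.9, 248.1], 0.81, array([0.56  , 0.1553])), ([238.1, 362.1], 0.8, array([0.3158, 0.293 ]))]
[279.8339185  254.23568796]
```

View pics/a1.png

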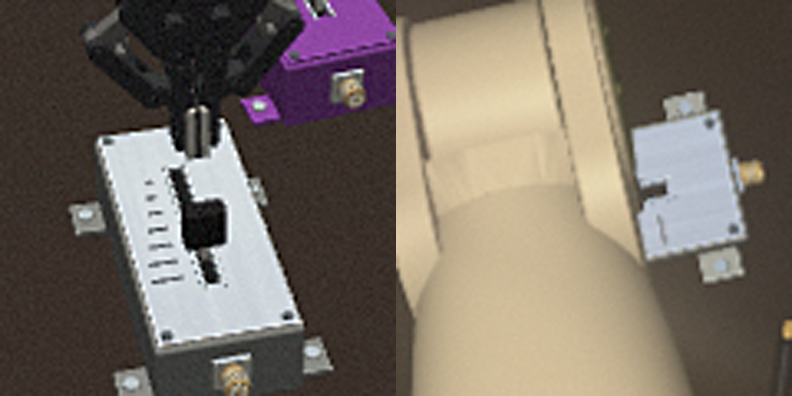

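```bash
python3 -m pendant '[{"dx":0,"dy":0,"dz":2,"ax":0,"ay":0,"az":-0.2},{"dx":0,"dy":0,"dz":1.7,"ax":0,"ay":0,"az":0},{"dx":0,"dy":0,"dz":0,"ax":0,"ay":0,"az":0},{"dx":-0.2,"dy":0,"dz":0,"ax":0,"ay":0,"az":0},{"dx":-0.2,"dy":0,"dz":0,"ax":0,"ay":0,"az":0},{"dx":-0.2,"dy":0,"dz":0,"ax":0,"ay":0,"az":0},{"dx":0,"dy":0,"dz":0,"ax":0,"ay":0,"az":0},{"dx":0,"dy":0,"dz":0,"ax":0,"ay":0,"az":0}]'; python3 -c "
from h import *
to([.549,.171,.075],102.2)"
```

```text
time_s: 4.0
ee_pos: [0.5431, 0.1933, 0.0748]
eef_rot: [0.0, 0.628, 0.778, 0.0]
contact_force: [0.2, 0.2, -0.0]
opening: -0.004
t 4.0 pos [0.5431 0.1933 0.0748] yaw 102.16 tilt z [ 0.001  0.    -1.   ] shift cm [-2.3   0.1  -0.02] az -0.04 F tool [0.2 0.2 0. ] op -0.0
```

```bash
python3 -m pendant '[{"dx":-0.1,"dy":0,"dz":0,"ax":0,"ay":0,"az":0},{"dx":-0.1,"dy":0,"dz":0,"ax":0,"ay":0,"az":0},{"dx":-0.1,"dy":0,"dz":0,"ax":0,"ay":0,"az":0},{"dx":-0.1,"dy":0,"dz":0,"ax":0,"ay":0,"az":0},{"dx":0,"dy":0,"dz":0,"ax":0,"ay":0,"az":0},{"dx":0,"dy":0,"dz":0,"ax":0,"ay":0,"az":0},{"dx":0,"dy":0,"dz":0,"ax":0,"ay":0,"az":0},{"dx":0,"dy":0,"dz":0,"ax":0,"ay":0,"az":0}]'; python3 -c "
from h import *
to([.549,.171,.075],102.2)"
```

```text
time_s: 4.8
ee_pos: [0.5436, 0.1895, 0.0742]
eef_rot: [0.0, 0.628, 0.778, -0.0]
contact_force: [0.6, 0.4, 0.3]
opening: -0.002
t 4.8 pos [0.5436 0.1895 0.0742] yaw 102.18 tilt z [-0. -0. -1.] shift cm [-1.92  0.14 -0.08] az -0.02 F tool [ 0.2  0.7 -0.3] op -0.0
```

```bash
python3 -m pendant '[{"dx":-0.1,"dy":0,"dz":0,"ax":0,"ay":0,"az":0},{"dx":-0.1,"dy":0,"dz":0,"ax":0,"ay":0,"az":0},{"dx":-0.1,"dy":0,"dz":0,"ax":0,"ay":0,"az":0},{"dx":0,"dy":0,"dz":0,"ax":0,"ay":0,"az":0},{"dx":0,"dy":0,"dz":0,"ax":0,"ay":0,"az":0},{"dx":0,"dy":0,"dz":0,"ax":0,"ay":0,"az":0},{"dx":0,"dy":0,"dz":0,"ax":0,"ay":0,"az":0},{"dx":0,"dy":0,"dz":0,"ax":0,"ay":0,"az":0}]'; python3 -c "
from h import *
to([.549,.171,.075],102.2)"
```

```text
time_s: 5.6
ee_pos: [0.5443, 0.1865, 0.0743]
eef_rot: [0.0, 0.628, 0.778, -0.0]
contact_force: [0.1, -0.1, 0.2]
opening: -0.002
t 5.6 pos [0.5443 0.1865 0.0743] yaw 102.17 tilt z [ 0. -0. -1.] shift cm [-1.62  0.14 -0.07] az -0.03 F tool [-0.1  0.1 -0.2] op -0.0
```

```bash
python3 -m pendant '[{"dx":-0.1,"dy":0,"dz":0,"ax":0,"ay":0,"az":0},{"dx":-0.1,"dy":0,"dz":0,"ax":0,"ay":0,"az":0},{"dx":-0.1,"dy":0,"dz":0,"ax":0,"ay":0,"az":0},{"dx":0,"dy":0,"dz":0,"ax":0,"ay":0,"az":0},{"dx":0,"dy":0,"dz":0,"ax":0,"ay":0,"az":0},{"dx":0,"dy":0,"dz":0,"ax":0,"ay":0,"az":0},{"dx":0,"dy":0,"dz":0,"ax":0,"ay":0,"az":0},{"dx":0,"dy":0,"dz":0,"ax":0,"ay":0,"az":0}]'; python3 -c "
from h import *
to([.549,.171,.075],102.2)"
```

```text
time_s: 6.4
ee_pos: [0.5447, 0.1847, 0.0743]
eef_rot: [-0.001, 0.628, 0.778, 0.001]
contact_force: [-1.4, 4.8, -0.2]
opening: -0.0
t 6.4 pos [0.5447 0.1847 0.0743] yaw 102.22 tilt z [-0.     0.002 -1.   ] shift cm [-1.43  0.13 -0.07] az 0.02 F tool [ 5.  -0.3  0.2] op -0.0
```

```bash
python3 -m pendant '[{"dx":-0.1,"dy":0,"dz":0,"ax":0,"ay":0,"az":0},{"dx":-0.1,"dy":0,"dz":0,"ax":0,"ay":0,"az":0},{"dx":-0.1,"dy":0,"dz":0,"ax":0,"ay":0,"az":0},{"dx":-0.1,"dy":0,"dz":0,"ax":0,"ay":0,"az":0},{"dx":-0.1,"dy":0,"dz":0,"ax":0,"ay":0,"az":0},{"dx":-0.1,"dy":0,"dz":0,"ax":0,"ay":0,"az":0},{"dx":0,"dy":0,"dz":0,"ax":0,"ay":0,"az":0},{"dx":0,"dy":0,"dz":0,"ax":0,"ay":0,"az":0}]'; python3 -c "
from h import *
to([.549,.171,.075],102.2)"
```

```text
time_s: 7.2
ee_pos: [0.5463, 0.1772, 0.0743]
eef_rot: [0.0, 0.628, 0.778, -0.0]
contact_force: [0.7, 0.1, 1.4]
opening: -0.0
t 7.2 pos [0.5463 0.1772 0.0743] yaw 102.13 tilt z [ 0.    -0.001 -1.   ] shift cm [-0.66  0.13 -0.07] az -0.07 F tool [-0.1  0.7 -1.4] op -0.0
```

```bash
python3 -m pendant '[{"dx":-0.1,"dy":0,"dz":0,"ax":0,"ay":0,"az":0},{"dx":-0.1,"dy":0,"dz":0,"ax":0,"ay":0,"az":0},{"dx":-0.1,"dy":0,"dz":0,"ax":0,"ay":0,"az":0},{"dx":0,"dy":0,"dz":0,"ax":0,"ay":0,"az":0},{"dx":0,"dy":0,"dz":0,"ax":0,"ay":0,"az":0},{"dx":0,"dy":0,"dz":0,"ax":0,"ay":0,"az":0},{"dx":0,"dy":0,"dz":0,"ax":0,"ay":0,"az":0},{"dx":0,"dy":0,"dz":0,"ax":0,"ay":0,"az":0}]'; python3 -c "
from h import *
to([.549,.171,.075],102.2)"
```

```text
time_s: 8.0
ee_pos: [0.5468, 0.1748, 0.0743]
eef_rot: [0.0, 0.628, 0.778, -0.0]
contact_force: [1.2, 0.6, 0.2]
opening: 0.002
t 8.0 pos [0.5468 0.1748 0.0743] yaw 102.18 tilt z [ 0. -0. -1.] shift cm [-0.42  0.14 -0.07] az -0.02 F tool [ 0.3  1.3 -0.2] op 0.0
```

```bash
python3 -m pendant '[{"dx":-0.1,"dy":0,"dz":0,"ax":0,"ay":0,"az":0},{"dx":-0.1,"dy":0,"dz":0,"ax":0,"ay":0,"az":0},{"dx":-0.1,"dy":0,"dz":0,"ax":0,"ay":0,"az":0},{"dx":-0.1,"dy":0,"dz":0,"ax":0,"ay":0,"az":0},{"dx":-0.1,"dy":0,"dz":0,"ax":0,"ay":0,"az":0},{"dx":-0.1,"dy":0,"dz":0,"ax":0,"ay":0,"az":0},{"dx":0,"dy":0,"dz":0,"ax":0,"ay":0,"az":0},{"dx":0,"dy":0,"dz":0,"ax":0,"ay":0,"az":0}]'; python3 -c "
from h import *
to([.549,.171,.075],102.2)"
```

```text
time_s: 8.8
ee_pos: [0.5477, 0.1707, 0.0743]
eef_rot: [-0.001, 0.628, 0.779, 0.001]
contact_force: [-1.6, 6.2, 0.4]
opening: 0.002
t 8.8 pos [0.5477 0.1707 0.0743] yaw 102.25 tilt z [-0.001  0.004 -1.   ] shift cm [ 0.    0.14 -0.07] az 0.05 F tool [ 6.4 -0.2 -0.4] op 0.0
```

```bash
python3 -m pendant '[{"dx":-0.1,"dy":0,"dz":0,"ax":0,"ay":0,"az":0},{"dx":-0.1,"dy":0,"dz":0,"ax":0,"ay":0,"az":0},{"dx":0,"dy":0,"dz":0,"ax":0,"ay":0,"az":0},{"dx":0,"dy":0,"dz":0,"ax":0,"ay":0,"az":0},{"dx":0,"dy":0,"dz":0,"ax":0,"ay":0,"az":0},{"dx":0,"dy":0,"dz":0,"ax":0,"ay":0,"az":0},{"dx":0,"dy":0,"dz":0,"ax":0,"ay":0,"az":0},{"dx":0,"dy":0,"dz":0,"ax":0,"ay":0,"az":0}]'; python3 -c "
from h import *
to([.549,.171,.075],102.2)"
```

```text
time_s: 9.6
ee_pos: [0.5477, 0.1705, 0.0744]
eef_rot: [-0.003, 0.627, 0.779, 0.002]
contact_force: [-2.7, 12.8, 0.4]
opening: 0.003
t 9.6 pos [0.5477 0.1705 0.0744] yaw 102.33 tilt z [-0.001  0.007 -1.   ] shift cm [ 0.02  0.14 -0.06] az 0.13 F tool [13.1  0.1 -0.4] op 0.0
```

```bash
python3 -m pendant '[{"dx":0.5,"dy":0,"dz":0,"ax":0,"ay":0,"az":0},{"dx":1.0,"dy":0,"dz":0,"ax":0,"ay":0,"az":0},{"dx":0,"dy":0,"dz":-2,"ax":0,"ay":0,"az":0},{"dx":0,"dy":0,"dz":-2.5,"ax":0,"ay":0,"az":0},{"dx":0,"dy":0,"dz":0,"ax":0,"ay":0,"az":0},{"dx":-2,"dy":0,"dz":0,"ax":0,"ay":0,"az":0},{"dx":-2,"dy":0,"dz":0,"ax":0,"ay":0,"az":0},{"dx":-2,"dy":0,"dz":0,"ax":0,"ay":0,"az":0}]'; python3 - <<'E'
from h import *
to([.5477,.1705,.075],102.2)
im=camera('side')[:,:,::-1];u,v=310,215
cv2.imwrite('pics/a2.png',cv2.resize(im[v-60:v+60,u-60:u+60],None,fx=4,fy=4,interpolation=2))
for n in('lever_cap','stop_mark'):
        print(n,[(r['pixel'],round(r['confidence'],2),ray('side',r['pixel'],.081 if n[0]=='l' else .055).round(4)[:2]) for r in spot_point('side',n)])
E
```

```text
time_s: 10.4
ee_pos: [0.5578, 0.1224, 0.1187]
eef_rot: [0.0, 0.628, 0.778, -0.0]
contact_force: [-0.0, -0.3, -0.4]
opening: 0.001
t 10.4 pos [0.5578 0.1224 0.1187] yaw 102.19 tilt z [-0.    -0.001 -1.   ] shift cm [4.91 0.03 4.37] az -0.01 F tool [-0.3 -0.1  0.4] op 0.0
lever_cap [([203.8, 188.4], 0.76, array([0.3233, 0.282 ])), ([346.0, 147.2], 0.6, array([0.6307, 0.4272])), ([311.6, 226.3], 0.51, array([0.5481, 0.1584]))]
stop_mark [([204.2, 194.6], 0.91, array([0.3188, 0.2937])), ([309.5, 236.3], 0.9, array([0.5437, 0.1578])), ([347.3, 154.8], 0.75, array([0.6351, 0.4344])), ([346.9, 317.6], 0.39, array([ 0.6053, -0.046 ]))]
```

View pics/a2.png

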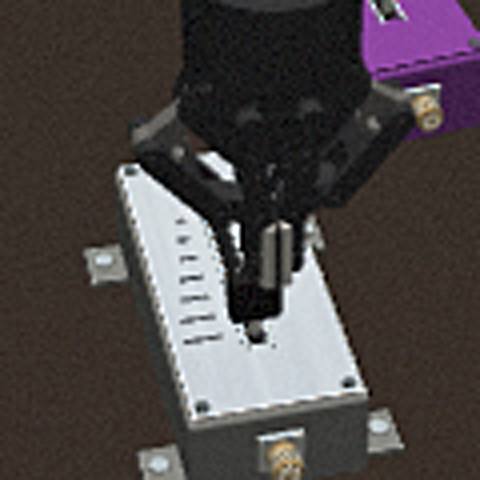

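The side crop shows the cap at the longest-mark end: stem at (258,333), level with the longest mark at (202,338). The push also met 13 N without moving, so this is the hard stop. Now I'll come down on the other side.

```bash
python3 -m pendant '[{"dx":0,"dy":0,"dz":2,"ax":0,"ay":0,"az":0},{"dx":0,"dy":0,"dz":2.4,"ax":0,"ay":0,"az":0},{"dx":0,"dy":0,"dz":0,"ax":0,"ay":0,"az":0},{"dx":0.2,"dy":0,"dz":0,"ax":0,"ay":0,"az":0},{"dx":0.2,"dy":0,"dz":0,"ax":0,"ay":0,"az":0},{"dx":0.2,"dy":0,"dz":0,"ax":0,"ay":0,"az":0},{"dx":0,"dy":0,"dz":0,"ax":0,"ay":0,"az":0},{"dx":0,"dy":0,"dz":0,"ax":0,"ay":0,"az":0}]'; python3 -c "
from h import *
to([.5477,.1705,.075],102.2)"
```

```text
time_s: 11.35
ee_pos: [0.5571, 0.129, 0.0759]
eef_rot: [0.0, 0.628, 0.778, 0.0]
contact_force: [0.1, -0.0, -0.1]
opening: -0.003
t 11.35 pos [0.5571 0.129  0.0759] yaw 102.18 tilt z [ 0.001 -0.    -1.   ] shift cm [ 4.25 -0.04  0.09] az -0.02 F tool [-0.   0.1  0.1] op -0.0
```

```bash
python3 -m pendant '[{"dx":0.1,"dy":0,"dz":0,"ax":0,"ay":0,"az":0},{"dx":0.1,"dy":0,"dz":0,"ax":0,"ay":0,"az":0},{"dx":0.1,"dy":0,"dz":0,"ax":0,"ay":0,"az":0},{"dx":0,"dy":0,"dz":0,"ax":0,"ay":0,"az":0},{"dx":0,"dy":0,"dz":0,"ax":0,"ay":0,"az":0},{"dx":0,"dy":0,"dz":0,"ax":0,"ay":0,"az":0},{"dx":0,"dy":0,"dz":0,"ax":0,"ay":0,"az":0},{"dx":0,"dy":0,"dz":0,"ax":0,"ay":0,"az":0}]'; python3 -c "
from h import *
to([.5477,.1705,.075],102.2)"
```

```text
time_s: 12.15
ee_pos: [0.5561, 0.1317, 0.0753]
eef_rot: [0.0, 0.628, 0.778, -0.0]
contact_force: [0.1, -0.4, 0.3]
opening: -0.004
t 12.15 pos [0.5561 0.1317 0.0753] yaw 102.17 tilt z [-0. -0. -1.] shift cm [ 3.97 -0.    0.03] az -0.03 F tool [-0.4  0.  -0.3] op -0.0
```

```bash
python3 - <<'E'
from h import *
im=camera('side')[:,:,::-1];u,v=310,215
cv2.imwrite('pics/a3.png',cv2.resize(im[v-60:v+60,u-60:u+60],None,fx=4,fy=4,interpolation=2))
E
```

```text
(no output)
```

View pics/a3.png

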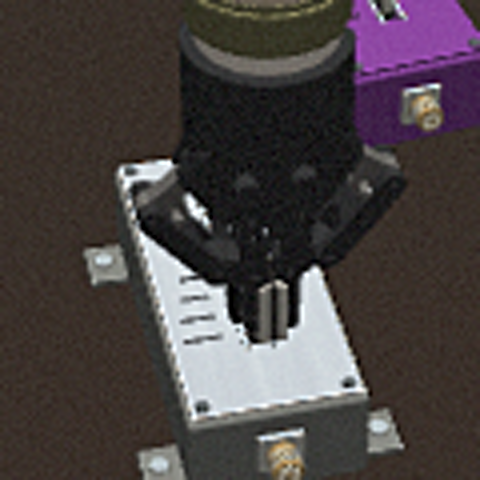

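```bash
python3 -m pendant '[{"dx":0.1,"dy":0,"dz":0,"ax":0,"ay":0,"az":0},{"dx":0.1,"dy":0,"dz":0,"ax":0,"ay":0,"az":0},{"dx":0.1,"dy":0,"dz":0,"ax":0,"ay":0,"az":0},{"dx":0,"dy":0,"dz":0,"ax":0,"ay":0,"az":0},{"dx":0,"dy":0,"dz":0,"ax":0,"ay":0,"az":0},{"dx":0,"dy":0,"dz":0,"ax":0,"ay":0,"az":0},{"dx":0,"dy":0,"dz":0,"ax":0,"ay":0,"az":0},{"dx":0,"dy":0,"dz":0,"ax":0,"ay":0,"az":0}]'; python3 -c "
from h import *
to([.5477,.1705,.075],102.2)"
```

```text
time_s: 13.0
ee_pos: [0.5555, 0.1347, 0.0753]
eef_rot: [0.0, 0.628, 0.778, 0.0]
contact_force: [-0.3, 0.3, 0.2]
opening: 0.001
t 13.0 pos [0.5555 0.1347 0.0753] yaw 102.17 tilt z [ 0. -0. -1.] shift cm [ 3.66 -0.01  0.03] az -0.03 F tool [ 0.4 -0.2 -0.2] op 0.0
```

```bash
python3 -m pendant '[{"dx":0.1,"dy":0,"dz":0,"ax":0,"ay":0,"az":0},{"dx":0.1,"dy":0,"dz":0,"ax":0,"ay":0,"az":0},{"dx":0,"dy":0,"dz":0,"ax":0,"ay":0,"az":0},{"dx":0,"dy":0,"dz":0,"ax":0,"ay":0,"az":0},{"dx":0,"dy":0,"dz":0,"ax":0,"ay":0,"az":0},{"dx":0,"dy":0,"dz":0,"ax":0,"ay":0,"az":0},{"dx":0,"dy":0,"dz":0,"ax":0,"ay":0,"az":0},{"dx":0,"dy":0,"dz":0,"ax":0,"ay":0,"az":0}]'; python3 -c "
from h import *
to([.5477,.1705,.075],102.2)"
```

```text
time_s: 13.8
ee_pos: [0.5552, 0.1361, 0.0753]
eef_rot: [0.0, 0.628, 0.778, -0.0]
contact_force: [0.0, -4.3, 0.4]
opening: 0.002
t 13.8 pos [0.5552 0.1361 0.0753] yaw 102.14 tilt z [ 0.    -0.001 -1.   ] shift cm [ 3.52 -0.01  0.03] az -0.06 F tool [-4.2 -0.9 -0.4] op 0.0
```

```bash
python3 -m pendant '[{"dx":0.1,"dy":0,"dz":0,"ax":0,"ay":0,"az":0},{"dx":0.1,"dy":0,"dz":0,"ax":0,"ay":0,"az":0},{"dx":0.1,"dy":0,"dz":0,"ax":0,"ay":0,"az":0},{"dx":0.1,"dy":0,"dz":0,"ax":0,"ay":0,"az":0},{"dx":0.1,"dy":0,"dz":0,"ax":0,"ay":0,"az":0},{"dx":0.1,"dy":0,"dz":0,"ax":0,"ay":0,"az":0},{"dx":0.1,"dy":0,"dz":0,"ax":0,"ay":0,"az":0},{"dx":0.1,"dy":0,"dz":0,"ax":0,"ay":0,"az":0}]'; python3 -c "
from h import *
to([.5477,.1705,.075],102.2)"
```

```text
time_s: 14.6
ee_pos: [0.5531, 0.1452, 0.0752]
eef_rot: [-0.0, 0.628, 0.778, 0.0]
contact_force: [0.2, 0.6, 0.5]
opening: 0.003
t 14.6 pos [0.5531 0.1452 0.0752] yaw 102.2 tilt z [-0.     0.001 -1.   ] shift cm [2.59 0.01 0.02] az 0.0 F tool [ 0.5  0.3 -0.5] op 0.0
```

```bash
python3 -m pendant '[{"dx":0.1,"dy":0,"dz":0,"ax":0,"ay":0,"az":0},{"dx":0.1,"dy":0,"dz":0,"ax":0,"ay":0,"az":0},{"dx":0,"dy":0,"dz":0,"ax":0,"ay":0,"az":0},{"dx":0,"dy":0,"dz":0,"ax":0,"ay":0,"az":0},{"dx":0,"dy":0,"dz":0,"ax":0,"ay":0,"az":0},{"dx":0,"dy":0,"dz":0,"ax":0,"ay":0,"az":0},{"dx":0,"dy":0,"dz":0,"ax":0,"ay":0,"az":0},{"dx":0,"dy":0,"dz":0,"ax":0,"ay":0,"az":0}]'; python3 -c "
from h import *
to([.5477,.1705,.075],102.2)"
```

```text
time_s: 15.4
ee_pos: [0.5529, 0.1464, 0.0753]
eef_rot: [0.0, 0.628, 0.778, -0.0]
contact_force: [0.8, -0.4, -0.7]
opening: 0.001
t 15.4 pos [0.5529 0.1464 0.0753] yaw 102.16 tilt z [ 0. -0. -1.] shift cm [ 2.47 -0.    0.03] az -0.04 F tool [-0.5  0.7  0.7] op 0.0
```

Click 1: the lever snapped ahead and the force dropped to about zero, with the finger about 10.5 mm past first contact. Now on to the next contact, expected near 15 mm.

```bash
python3 -m pendant '[{"dx":0.1,"dy":0,"dz":0,"ax":0,"ay":0,"az":0},{"dx":0.1,"dy":0,"dz":0,"ax":0,"ay":0,"az":0},{"dx":0.1,"dy":0,"dz":0,"ax":0,"ay":0,"az":0},{"dx":0.1,"dy":0,"dz":0,"ax":0,"ay":0,"az":0},{"dx":0.1,"dy":0,"dz":0,"ax":0,"ay":0,"az":0},{"dx":0.05,"dy":0,"dz":0,"ax":0,"ay":0,"az":0},{"dx":0,"dy":0,"dz":0,"ax":0,"ay":0,"az":0},{"dx":0,"dy":0,"dz":0,"ax":0,"ay":0,"az":0}]'; python3 -c "
from h import *
to([.5477,.1705,.075],102.2)"
```

```text
time_s: 16.2
ee_pos: [0.552, 0.1509, 0.0753]
eef_rot: [0.001, 0.628, 0.778, -0.001]
contact_force: [-0.3, -4.5, 0.0]
opening: 0.002
t 16.2 pos [0.552  0.1509 0.0753] yaw 102.13 tilt z [ 0.    -0.002 -1.   ] shift cm [ 2.01 -0.    0.03] az -0.07 F tool [-4.3 -1.2 -0. ] op 0.0
```

```bash
python3 -m pendant '[{"dx":0.1,"dy":0,"dz":0,"ax":0,"ay":0,"az":0},{"dx":0.1,"dy":0,"dz":0,"ax":0,"ay":0,"az":0},{"dx":0.1,"dy":0,"dz":0,"ax":0,"ay":0,"az":0},{"dx":0.1,"dy":0,"dz":0,"ax":0,"ay":0,"az":0},{"dx":0.1,"dy":0,"dz":0,"ax":0,"ay":0,"az":0},{"dx":0.1,"dy":0,"dz":0,"ax":0,"ay":0,"az":0},{"dx":0.1,"dy":0,"dz":0,"ax":0,"ay":0,"az":0},{"dx":0.1,"dy":0,"dz":0,"ax":0,"ay":0,"az":0}]'; python3 -c "
from h import *
to([.5477,.1705,.075],102.2)"
```

```text
time_s: 17.0
ee_pos: [0.5499, 0.1602, 0.0752]
eef_rot: [-0.0, 0.628, 0.778, 0.0]
contact_force: [-0.5, -0.9, -0.4]
opening: 0.003
t 17.0 pos [0.5499 0.1602 0.0752] yaw 102.2 tilt z [-0.     0.001 -1.   ] shift cm [1.05 0.   0.02] az 0.0 F tool [-0.8 -0.6  0.4] op 0.0
```

```bash
python3 -m pendant '[{"dx":0.1,"dy":0,"dz":0,"ax":0,"ay":0,"az":0},{"dx":0.1,"dy":0,"dz":0,"ax":0,"ay":0,"az":0},{"dx":0,"dy":0,"dz":0,"ax":0,"ay":0,"az":0},{"dx":0,"dy":0,"dz":0,"ax":0,"ay":0,"az":0},{"dx":0,"dy":0,"dz":0,"ax":0,"ay":0,"az":0},{"dx":0,"dy":0,"dz":0,"ax":0,"ay":0,"az":0},{"dx":0,"dy":0,"dz":0,"ax":0,"ay":0,"az":0},{"dx":0,"dy":0,"dz":0,"ax":0,"ay":0,"az":0}]'; python3 -c "
from h import *
to([.5477,.1705,.075],102.2)"
```

```text
time_s: 17.8
ee_pos: [0.5496, 0.1615, 0.0753]
eef_rot: [0.0, 0.628, 0.778, -0.0]
contact_force: [-0.4, 0.3, 0.2]
opening: 0.0
t 17.8 pos [0.5496 0.1615 0.0753] yaw 102.17 tilt z [ 0. -0. -1.] shift cm [ 0.92 -0.    0.03] az -0.03 F tool [ 0.4 -0.3 -0.2] op 0.0
```

Click 2 (force about zero, finger at 26 mm). Next contact is expected at 30 mm.

```bash
python3 -m pendant '[{"dx":0.1,"dy":0,"dz":0,"ax":0,"ay":0,"az":0},{"dx":0.1,"dy":0,"dz":0,"ax":0,"ay":0,"az":0},{"dx":0.1,"dy":0,"dz":0,"ax":0,"ay":0,"az":0},{"dx":0.1,"dy":0,"dz":0,"ax":0,"ay":0,"az":0},{"dx":0.1,"dy":0,"dz":0,"ax":0,"ay":0,"az":0},{"dx":0,"dy":0,"dz":0,"ax":0,"ay":0,"az":0},{"dx":0,"dy":0,"dz":0,"ax":0,"ay":0,"az":0},{"dx":0,"dy":0,"dz":0,"ax":0,"ay":0,"az":0}]'; python3 - <<'E'
from h import *
to([.5477,.1705,.075],102.2)
im=camera('side')[:,:,::-1];u,v=310,215
cv2.imwrite('pics/a4.png',cv2.resize(im[v-60:v+60,u-60:u+60],None,fx=4,fy=4,interpolation=2))
E
```

```text
time_s: 18.6
ee_pos: [0.5488, 0.1656, 0.0753]
eef_rot: [0.001, 0.628, 0.778, -0.001]
contact_force: [0.5, -5.5, 0.4]
opening: 0.001
t 18.6 pos [0.5488 0.1656 0.0753] yaw 102.13 tilt z [ 0.    -0.002 -1.   ] shift cm [ 0.5  -0.    0.03] az -0.07 F tool [-5.5 -0.7 -0.4] op 0.0
```

View pics/a4.png

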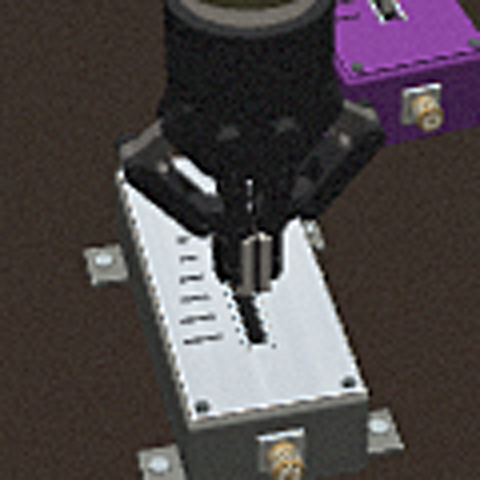

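Contact again at 30.2 mm, so the lever is at the second detent. The picture shows the cap about two marks along (crop 250,270). Now the third click, stopping well short of 45 mm.

```bash
python3 -m pendant '[{"dx":0.1,"dy":0,"dz":0,"ax":0,"ay":0,"az":0},{"dx":0.1,"dy":0,"dz":0,"ax":0,"ay":0,"az":0},{"dx":0.1,"dy":0,"dz":0,"ax":0,"ay":0,"az":0},{"dx":0.1,"dy":0,"dz":0,"ax":0,"ay":0,"az":0},{"dx":0.1,"dy":0,"dz":0,"ax":0,"ay":0,"az":0},{"dx":0.1,"dy":0,"dz":0,"ax":0,"ay":0,"az":0},{"dx":0.1,"dy":0,"dz":0,"ax":0,"ay":0,"az":0},{"dx":0.1,"dy":0,"dz":0,"ax":0,"ay":0,"az":0}]'; python3 -c "
from h import *
to([.5477,.1705,.075],102.2)"
```

```text
time_s: 19.45
ee_pos: [0.5467, 0.175, 0.0752]
eef_rot: [-0.0, 0.628, 0.778, 0.0]
contact_force: [-0.5, 0.2, -0.7]
opening: 0.001
t 19.45 pos [0.5467 0.175  0.0752] yaw 102.21 tilt z [-0.     0.001 -1.   ] shift cm [-0.46  0.    0.02] az 0.01 F tool [ 0.3 -0.4  0.7] op 0.0
```

```bash
python3 -m pendant '[{"dx":0.1,"dy":0,"dz":0,"ax":0,"ay":0,"az":0},{"dx":0,"dy":0,"dz":0,"ax":0,"ay":0,"az":0},{"dx":0,"dy":0,"dz":0,"ax":0,"ay":0,"az":0},{"dx":0,"dy":0,"dz":0,"ax":0,"ay":0,"az":0},{"dx":0,"dy":0,"dz":0,"ax":0,"ay":0,"az":0},{"dx":0,"dy":0,"dz":0,"ax":0,"ay":0,"az":0},{"dx":0,"dy":0,"dz":0,"ax":0,"ay":0,"az":0},{"dx":0,"dy":0,"dz":0,"ax":0,"ay":0,"az":0}]'; python3 -c "
from h import *
to([.5477,.1705,.075],102.2)"
```

```text
time_s: 20.25
ee_pos: [0.5467, 0.1752, 0.0752]
eef_rot: [0.0, 0.628, 0.778, -0.0]
contact_force: [0.0, -0.6, -0.3]
opening: 0.003
t 20.25 pos [0.5467 0.1752 0.0752] yaw 102.16 tilt z [-0. -0. -1.] shift cm [-0.48 -0.    0.02] az -0.04 F tool [-0.6 -0.1  0.3] op 0.0
```

Click 3 (force about zero, finger at 40 mm). I'll back off, lift and clear the view.

```bash
python3 -m pendant '[{"dx":-1,"dy":0,"dz":0,"ax":0,"ay":0,"az":0},{"dx":-1,"dy":0,"dz":0,"ax":0,"ay":0,"az":0},{"dx":0,"dy":0,"dz":-3,"ax":0,"ay":0,"az":0},{"dx":0,"dy":0,"dz":-4,"ax":0,"ay":0,"az":0},{"dx":0,"dy":0,"dz":-4,"ax":0,"ay":0,"az":0},{"dx":-4,"dy":0,"dz":-3,"ax":0,"ay":0,"az":0},{"dx":-4.8,"dy":0,"dz":0,"ax":0,"ay":0,"az":0},{"dx":-4.8,"dy":0,"dz":0,"ax":0,"ay":0,"az":0}]'; python3 -m pendant '[{"dx":-4.8,"dy":0,"dz":0,"ax":0,"ay":0,"az":0},{"dx":-4.8,"dy":0,"dz":0,"ax":0,"ay":0,"az":0},{"dx":-4.8,"dy":0,"dz":0,"ax":0,"ay":0,"az":0},{"dx":-4.8,"dy":-1,"dz":0,"ax":0,"ay":0,"az":0},{"dx":-4.8,"dy":-1,"dz":0,"ax":0,"ay":0,"az":0},{"dx":0,"dy":0,"dz":0,"ax":0,"ay":0,"az":0},{"dx":0,"dy":0,"dz":0,"ax":0,"ay":0,"az":0},{"dx":0,"dy":0,"dz":0,"ax":0,"ay":0,"az":0}]'
python3 - <<'E'
from h import *
o=[]
for c,(u,v) in(('side',(310,225)),('top',(285,255))):
    im=camera(c)[:,:,::-1];cv2.imwrite(f'pics/{c}9.png',im);o.append(cv2.resize(im[v-60:v+60,u-60:u+60],None,fx=3.3,fy=3.3,interpolation=2))
    a=[r['pixel'] for r in spot_point(c,'lever_cap')];print(c,[(p,ray(c,p,.081).round(4)[:2]) for p in a])
cv2.imwrite('pics/a5.png',np.hstack(o))
cv2.imwrite('pics/a6.png',cv2.resize(cv2.imread('pics/top9.png'),(600,450)))
E
```

```text
time_s: 21.05
ee_pos: [0.5807, 0.0208, 0.2172]
eef_rot: [0.002, 0.628, 0.778, 0.001]
contact_force: [0.5, -0.3, -0.2]
opening: -0.002
time_s: 21.85
ee_pos: [0.6102, -0.2158, 0.2152]
eef_rot: [-0.0, 0.628, 0.778, 0.0]
contact_force: [0.6, 1.2, -1.0]
opening: 0.003
side [([307.5, 213.4], array([0.5404, 0.1968])), ([200.8, 187.0], array([0.3164, 0.2869]))]
top [([279.5, 257.6], array([0.5377, 0.2023])), ([178.3, 214.3], array([0.6326, 0.4196])), ([238.9, 362.5], array([0.3175, 0.2877]))]
```

View pics/a5.png

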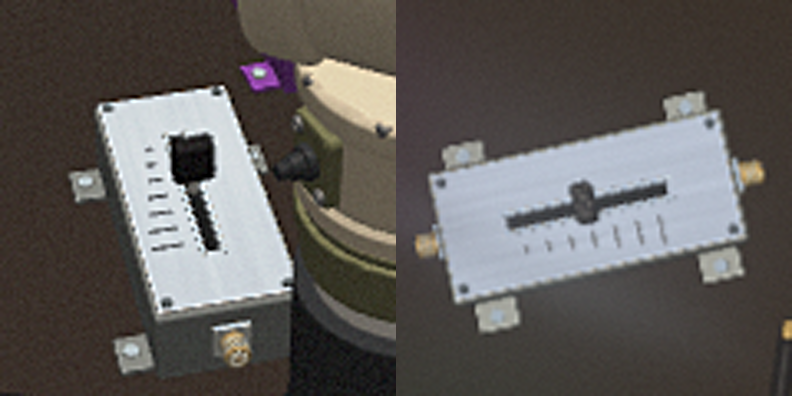

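View pics/side9.png

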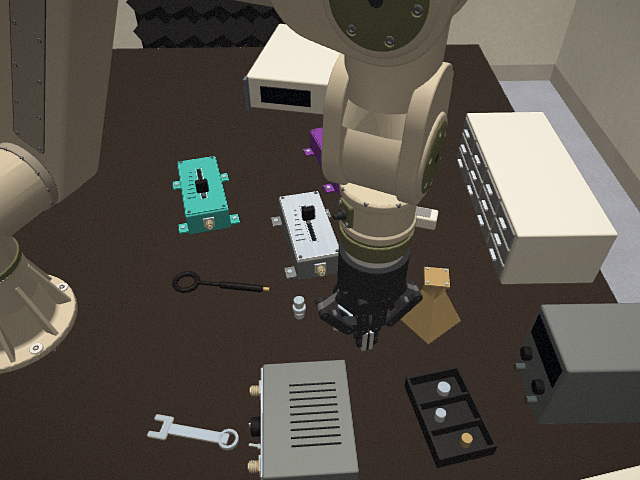

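The cap now sits at mid-slot: in the top crop it is at (583,203), with slot ends at 507 and 667, level with the fourth of the seven marks. That is 0.045. The rest of the bench looks unmoved and the gripper is clear above it.

```bash
python3 -m pendant '[{"dx":0,"dy":0,"dz":-2,"ax":0,"ay":0,"az":0},{"dx":0,"dy":0,"dz":0,"ax":0,"ay":0,"az":0},{"dx":0,"dy":0,"dz":0,"ax":0,"ay":0,"az":0},{"dx":0,"dy":0,"dz":0,"ax":0,"ay":0,"az":0},{"dx":0,"dy":0,"dz":0,"ax":0,"ay":0,"az":0},{"dx":0,"dy":0,"dz":0,"ax":0,"ay":0,"az":0},{"dx":0,"dy":0,"dz":0,"ax":0,"ay":0,"az":0},{"dx":0,"dy":0,"dz":0,"ax":0,"ay":0,"az":0}]'; python3 - <<'E'
from station import *
print(finish_job())
E
```

```text
time_s: 22.85
ee_pos: [0.6106, -0.2161, 0.235]
eef_rot: [-0.0, 0.628, 0.778, -0.0]
contact_force: [-0.7, 0.2, 0.6]
opening: 0.001
the job is handed in; nothing more can be done
None
```

The attenuator's lever is seated in the third detent from the full-attenuation stop, and I handed the job in at about 23 s of the 61 s allowed.

- **To the stop:** With the fingers shut, I pushed the lever from about the first detent back to the stop. It held at 13 N without moving, and a picture showed the cap level with the longest mark.
- **Three clicks:** I then pushed from the other side. The finger met the lever at about 0, 15 and 30 mm with 4 to 6 N. After each push the force fell to about zero as the lever snapped on. The last push ended at about 40 mm, short of the third detent at 45 mm.
- **Last checks:** Both cameras put the cap at mid-slot, by the fourth of the seven marks, about 46 mm from the stop mark I had estimated. The gripper is clear of everything, with only noise on the force reading. Nothing else that I could see looked moved; in that last side view the arm hid the purple look-alike and part of the power sensor.
- **Disagreements:** The first position estimates from the two cameras differed by a few millimetres, so I set the distances by touch instead. The network that looks for the stop mark was off by up to about 1 cm, so I did not rely on it. My first move command was refused because of its format, and nothing moved.

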